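# Set up a drilling job in the toolmaker's vise: parallels, copper blank, drill jig, jaw

### The job

Set up the drilling job in the toolmaker's vise: stand the two thick bright parallels on the vise bed, lined up with the jaws and centred across the bed, far enough apart for one under each half of the blank; lay the plain copper blank flat on both of them with its long side running from jaw to jaw, close to the fixed jaw; and lay the dark drill jig, bushes up, square on top of the blank. Only then slide the loose jaw in until it holds blank and jig snug against the fixed jaw, both level and in the middle of the jaws' width. Set every piece down without dropping it, and leave the hex key and the black cap where they are.

Things in the scene. Friction and masses are not known exactly. Their poses are not given: they have to be found in the camera images.
- vise: Low steel vise, fixed, 220 x 96 mm, jaws 70 mm high. Origin: bench height, mid-width, under the middle of the clamped blank; +x along the vise to the fixed jaw (at the left, seen from the robot), y across. Flat bed at z = 30 mm, from x = -150 to +42 mm, with a 20 mm wide slot along its middle which the parallels bridge. Fixed jaw: face at x = +42 mm, 28 mm thick. Sides open.
- vise_jaw (a joint): Travel of the loose jaw along the vise's +x (m). Its face is at x = -0.098 + value in the vise's frame; it starts at 0 to 0.025 (jaws 140 to 115 mm apart), and is snug on the 84 mm long blank at about 0.056. It slides when pushed with about 4 to 5 N (some 10 N once it moves the work too) and stays put.
- jaw_back (a point): Middle of the loose jaw's back face, which looks along the vise's -x, 52 mm above the bench: the place to push it with closed fingers. This jaw is 34 mm thick, 95 mm wide, its upright back runs from 32 to 68 mm above the bench; the bed goes on for 18 mm or more behind it.
- parallel_a: Thick bright ground steel bar (a parallel) with three dark holes in each side, 16 (its x) by 64 (its y) by 20 mm high, lying on the bench with z up; origin at the centre of its underside; 0.16 kg; ground and oiled, it slides easily on steel. Can be grasped across the 16 mm or over its ends, 64 mm.
- parallel_b: The other parallel of the pair, the same in every way; the two may change places.
- blank: Plain copper-coloured plate without holes, 84 (its x) by 60 (its y) by 12 mm thick, lying flat; origin at the centre of its underside; 0.35 to 0.65 kg. Grasp across the 60 mm.
- jig: Dark steel drill jig plate, 84 (its x) by 60 (its y) by 12 mm thick, lying flat with four bright round drill bushes that stand 3 mm up from its top; origin at the centre of its underside; 0.28 to 0.52 kg. Grasp across the 60 mm.
- hex_key: Dark L-shaped hex key, 35 by 105 by 8 mm, lying on the bench right of the parts. Leave alone.
- cap: Black round cap, 65 mm wide, 48 mm high, at the right far corner. Leave alone.

How it is judged (in metres and radians):
On the way, in this order (a step that is already met when the one before it is completed fails the run):
1. both parallels stand on the vise bed, lined up with the jaws and apart, released (((x of parallel_a in the frame of vise between 0.005 and 0.037 m and y of parallel_a in the frame of vise between -0.015 and 0.015 m and z of parallel_a in the frame of vise between 0.027 and 0.033 m and angle between each of parallel_a, parallel_b's own z axis and vertical below 0.06 rad and angle between the y axis of each of parallel_a, parallel_b and the y axis of vise, either way round below 0.15 rad and x of parallel_b in the frame of vise between -0.037 and -0.005 m and y of parallel_b in the frame of vise between -0.015 and 0.015 m and z of parallel_b in the frame of vise between 0.027 and 0.033 m) or (x of parallel_b in the frame of vise between 0.005 and 0.037 m and y of parallel_b in the frame of vise between -0.015 and 0.015 m and z of parallel_b in the frame of vise between 0.027 and 0.033 m and angle between each of parallel_b, parallel_a's own z axis and vertical below 0.06 rad and angle between the y axis of each of parallel_b, parallel_a and the y axis of vise, either way round below 0.15 rad and x of parallel_a in the frame of vise between -0.037 and -0.005 m and y of parallel_a in the frame of vise between -0.015 and 0.015 m and z of parallel_a in the frame of vise between 0.027 and 0.033 m)) and distance between parallel_a and parallel_b above 0.028 m and contact force between the fingers and parallel_a below 0.5 N and contact force between the fingers and parallel_b below 0.5 N), for 0.2 s.
2. the blank lies level on both parallels, released, with the loose jaw still off it (x of blank in the frame of vise between -0.02 and 0.005 m and y of blank in the frame of vise between -0.012 and 0.012 m and z of blank in the frame of vise between 0.047 and 0.053 m and angle between blank's own z axis and vertical below 0.05 rad and angle between the x axis of blank and the x axis of vise, either way round below 0.12 rad and contact force between the fingers and blank below 0.5 N and value of joint vise_jaw below 0.053 m), for 0.2 s.
3. the jig lies on the blank, released, with the loose jaw not yet snug (x of blank in the frame of vise between -0.02 and 0.005 m and y of blank in the frame of vise between -0.012 and 0.012 m and z of blank in the frame of vise between 0.047 and 0.053 m and angle between each of blank, jig's own z axis and vertical below 0.05 rad and angle between the x axis of each of blank, jig and the x axis of vise, either way round below 0.12 rad and x of jig in the frame of vise between -0.02 and 0.005 m and y of jig in the frame of vise between -0.012 and 0.012 m and z of jig in the frame of vise between 0.059 and 0.065 m and contact force between the fingers and jig below 0.5 N and value of joint vise_jaw below 0.053 m), for 0.2 s.
4. the loose jaw is snug (value of joint vise_jaw above 0.0535 m), for 0.2 s.
At the end, for the whole second after the job is handed in: Parallels upright on the bed, 5 to 37 mm either side of the origin (x), 28 mm or more apart, within 15 mm (y) and 0.15 rad; blank level on them, jig on it, both within 12 mm of mid-width, 3 to 3.5 mm of the fixed jaw, 0.05 to 0.06 rad of square; jaw within 2.5 mm of snug; all at rest (((x of parallel_a in the frame of vise between 0.005 and 0.037 m and y of parallel_a in the frame of vise between -0.015 and 0.015 m and z of parallel_a in the frame of vise between 0.027 and 0.033 m and angle between each of parallel_a, parallel_b's own z axis and vertical below 0.06 rad and angle between the y axis of each of parallel_a, parallel_b and the y axis of vise, either way round below 0.15 rad and x of parallel_b in the frame of vise between -0.037 and -0.005 m and y of parallel_b in the frame of vise between -0.015 and 0.015 m and z of parallel_b in the frame of vise between 0.027 and 0.033 m) or (x of parallel_b in the frame of vise between 0.005 and 0.037 m and y of parallel_b in the frame of vise between -0.015 and 0.015 m and z of parallel_b in the frame of vise between 0.027 and 0.033 m and angle between each of parallel_b, parallel_a's own z axis and vertical below 0.06 rad and angle between the y axis of each of parallel_b, parallel_a and the y axis of vise, either way round below 0.15 rad and x of parallel_a in the frame of vise between -0.037 and -0.005 m and y of parallel_a in the frame of vise between -0.015 and 0.015 m and z of parallel_a in the frame of vise between 0.027 and 0.033 m)) and distance between parallel_a and parallel_b above 0.028 m and x of blank in the frame of vise between -0.003 and 0.003 m and y of blank in the frame of vise between -0.012 and 0.012 m and z of blank in the frame of vise between 0.047 and 0.053 m and angle between each of blank, jig's own z axis and vertical below 0.05 rad and angle between the x axis of blank and the x axis of vise, either way round below 0.05 rad and x of jig in the frame of vise between -0.0035 and 0.0035 m and y of jig in the frame of vise between -0.012 and 0.012 m and z of jig in the frame of vise between 0.059 and 0.065 m and angle between the x axis of jig and the x axis of vise, either way round below 0.06 rad and value of joint vise_jaw between 0.0535 and 0.0575 m and linear speed of each of parallel_a, parallel_b, blank, jig below 0.02 m/s); the robot touches nothing.
It fails at once if the hex key or the cap is shifted by more than 15 mm (distance of any of hex_key, cap from where it was at the start of the episode above 0.015 m).
It fails at once if a piece is dropped (falls free of the fingers at more than 0.5 m/s, a fall of about 13 mm) ((linear speed of parallel_a above 0.5 m/s and contact force between the fingers and parallel_a below 0.05 N) or (linear speed of parallel_b above 0.5 m/s and contact force between the fingers and parallel_b below 0.05 N) or (linear speed of blank above 0.5 m/s and contact force between the fingers and blank below 0.05 N) or (linear speed of jig above 0.5 m/s and contact force between the fingers and jig below 0.05 N)).
It also fails if it takes over 118 s, if anything falls off the work surface, if the arm or the gripper's body presses on something with over 40 N, if the wrist force passes 120 N, or if a joint passes its speed limit or range.

### The arm

A 6-joint arm with a two-finger parallel gripper is mounted at the origin on the work surface; the furniture and walls round the work are solid. World frame = base frame: x ahead of the robot, y to its left, z up, the work surface at z = 0. Lengths are in m, angles in degrees, forces in N, time in s.
With the tool pointing down it reaches from about 0.375 to 0.975 m from the base axis. Payload 3.8 kg.
Tool frame: the origin (TCP) lies midway between the tips of the shut fingers; the grasp point (between the pads) lies 19 mm behind it (bot.grip_point_offset is the distance from the TCP to the grasp point, in m); z points along the fingers, y is the line along which they close (so a half turn about z gives the same grasp; the last joint's range is limited). The gripper opens to 88 mm and grips with 3 to 60 N. Pads are 18 mm wide; open, the fingers measure 123 mm over their backs; the gripper's body (75 mm by 187 mm) begins 45 mm behind the grasp point.
Start: joints at [67.156, 15.12, 91.902, -0, 72.978, -2.114], TCP at [0.239, 0.631, 0.239] pointing down, gripper open.
Joint ranges: [-150.88, 150.88], [-54.13, 125.18], [17.81, 147.31], [-75.09, 255.09], [0, 152.58], [-146.25, 146.25]. Speed limits (degrees/s): [147.25, 147.25, 180, 180, 180, 180].

### API

Orientations are given as a 3x3 rotation matrix whose columns are the frame's x, y, z axes.
In Python, from bench import bot gives the robot as it stands.
- The arm moves only by the shell command python3 -m creep 'ROWS'. ROWS is JSON, a list of rows, each a list of 3 entries, a list of its own where there are three numbers: the shift along the tool's x, y, z normalised to -1 to 1, where 1 is 0.15 m, then the turn, a rotation vector about the tool's x, y, z normalised to -1 to 1, where 1 is 2 pi rad, then the opening, from -1 (shut) to 1 (fully open). In form: [[[tx, ty, tz], [rx, ry, rz], gripper], ...]. A call has 1 to 12 rows; each row is the pose to reach, as a shift and turn from the pose commanded when the call began, along the tool's axes at that moment, turning the shorter way round; what a row does not reach only later rows make up. A row lasts 1/12 s, in which the tool goes at most 41.7 mm and 7.16 degrees, less where a joint would pass 70% of its speed; a pose out of reach is approached as far as the arm can. A call with a number of a shift or a turn outside -1 to 1 is refused whole. A call with a gripper value outside its range is refused whole. The fingers move at their own pace and stop on an object; the grip force is fixed at half the most. Time passes only in rows, so rows that repeat a pose let the fingers close. It gives the time, the measured TCP pose, the force, the opening and the grip force at its end, in the units of the state.
- bot.get_obs(): the state, without advancing time (a new reading comes with each control period).
- bot.get_image(name): name is "side" or "top" or "wrist"; returns a dict with "frame" (400x640x3 uint8, blue, green, red), "camera_matrix" (3x3 intrinsics, pixels), "origin" and "orientation" of the camera in the world; the wrist camera has in their place "tool_from_camera" (4x4, takes a point from camera to tool coordinates, whose origin is the TCP and whose axes are the flange's). Camera axes: x right, y down, z forward; pixel columns grow to the right and rows downward; lengths in m; the calibration is good to about 2 mm. A picture is of the moment at which its call begins: read the wrist's pose just before it. There is no depth.
- bot.job_done(): hands the job in; it is judged then, once.
The state is a dict: "clock": time; "joint_pos": joint angles; "qvel": joint speeds; "effort": joint torques, N m; "tcp_pos": TCP position; "tcp_rot": TCP orientation; "force": force on the tool from outside, world axes, zero at the start; "ft_torque": the same for the moment, N m; "grip_width": finger opening in m; "grip_force": force on a finger pad.
Only numpy, scipy, OpenCV 4.12 (cv2) and the standard library are available. Lean on these libraries where they do the work, as an engineer would, in place of code of your own. Each camera call takes 0.05 s, during which the arm holds its last target. There are 200 camera calls.

## Working session

There is one attempt and no reset: what is moved stays moved. The work goes in short steps, Python scripts to look and compute and a shell command to move; the robot and the scene stay as the last step left them, time stands still between calls to the robot, and variables do not carry over. Pictures are saved under pics/ and viewed, at most 14 in all, crops included, and the job is handed in when it is done.

```bash
mkdir -p pics; ls
python3 - <<'E'
from bench import bot
import cv2,json
o=bot.get_obs(); print({k:o[k] for k in('clock','tcp_pos','tcp_rot','force','grip_width')})
for n in('top','side'):
    i=bot.get_image(n); cv2.imwrite(f'pics/{n}0.png',i['frame']); print(n,i['camera_matrix'],i['origin'],i['orientation'])
i=bot.get_image('wrist');cv2.imwrite('pics/wrist0.png',i['frame']);print(i['camera_matrix'],i['tool_from_camera'])
E
```

```text
pics
{'clock': 0.0, 'tcp_pos': array([0.23862716, 0.63066536, 0.23742504]), 'tcp_rot': array([[-9.35271665e-01,  3.53929650e-01, -8.45806306e-04],
       [ 3.53930653e-01,  9.35269487e-01, -2.01960607e-03],
       [ 7.62583604e-05, -2.18823711e-03, -9.99997603e-01]]), 'force': array([ 0.15372495, -0.3103067 , -0.09315144]), 'grip_width': 0.08787657696574451}
top [[463.46891976   0.         323.68696077]
 [  0.         463.46891976 203.17102058]
 [  0.           0.           1.        ]] [ 0.25811164 -0.18922759  1.34747383] [[ 2.02070308e-02 -9.89892556e-01  1.40372375e-01]
 [-9.99795770e-01 -2.00501829e-02  2.53167368e-03]
 [ 3.08406875e-04 -1.40394865e-01 -9.90095544e-01]]
side [[404.45453755   0.         313.90577457]
 [  0.         404.45453755 199.69370016]
 [  0.           0.           1.        ]] [ 0.20957088 -0.95341491  0.48199871] [[ 0.96289466 -0.11055332  0.24619471]
 [-0.26912045 -0.46161799  0.84527097]
 [ 0.0202004  -0.88016294 -0.47424166]]
[[331.86148222   0.         321.81483709]
 [  0.         331.86148222 195.82249929]
 [  0.           0.           1.        ]] [[-4.81289238e-04 -9.62898361e-01 -2.69863883e-01  6.86221137e-02]
 [ 9.99998661e-01 -4.12932939e-05 -1.63611130e-03 -3.86400527e-04]
 [ 1.56426532e-03 -2.69864309e-01  9.62897091e-01 -1.46067393e-01]
 [ 0.00000000e+00  0.00000000e+00  0.00000000e+00  1.00000000e+00]]
```

View pics/top0.png

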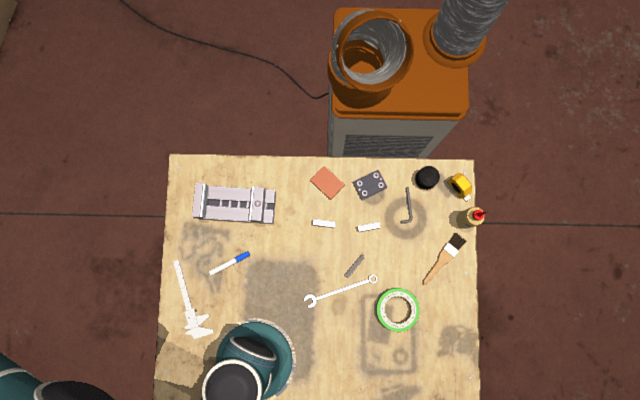

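View pics/side0.png

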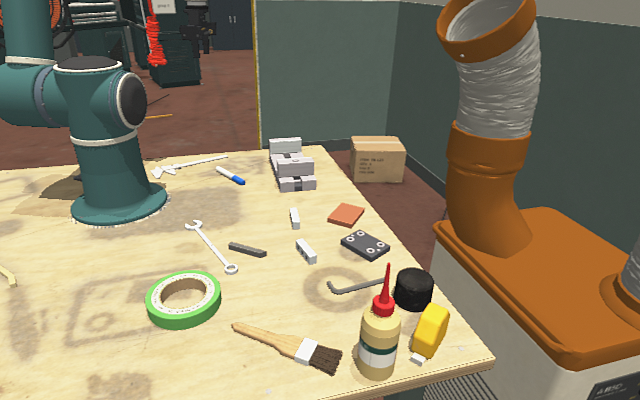

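The top view shows the vise at the left (193–275, 185–223), blank at (327,183), jig at (370,184), and parallels at (323,224) and (368,227). The side view agrees. I'll work out coarse positions, then move the wrist camera over them.

```bash
cat > h.py <<'E'
import numpy as np, cv2, time
from bench import bot
def cam(name):
    o=bot.get_obs(); i=bot.get_image(name)
    if name=='wrist':
        T=np.eye(4);T[:3,:3]=o['tcp_rot'];T[:3,3]=o['tcp_pos'];T=T@i['tool_from_camera'];R,t=T[:3,:3],T[:3,3]
    else: R,t=np.array(i['orientation']),np.array(i['origin'])
    return i['frame'],np.array(i['camera_matrix']),R,t
def save(name,fn):
    f,K,R,t=cam(name); cv2.imwrite(f'pics/{fn}.png',f); np.savez(f'{fn}.npz',f=f,K=K,R=R,t=t)
def ray(fn,uv):
    d=np.load(fn+'.npz'); uv=np.atleast_2d(uv).astype(float)
    r=np.c_[uv,np.ones(len(uv))]@np.linalg.inv(d['K']).T@d['R'].T
    return d['t'],r
def at(fn,uv,z):
    t,r=ray(fn,uv); return t+r*((z-t[2])/r[:,2])[:,None]
def tri(a,ua,b,ub):
    t1,r1=ray(a,ua);t2,r2=ray(b,ub);out=[]
    for p,q in zip(r1,r2):
        s=np.linalg.lstsq(np.c_[p,-q],t2-t1,rcond=None)[0]
        A,B=t1+p*s[0],t2+q*s[1]; out.append([*(A+B)/2,np.linalg.norm(A-B)])
    return np.array(out)
def go(target,head=None):
    "shift in tool units to target; head = wanted heading of tool y (deg)"
    o=bot.get_obs();R=o['tcp_rot'];print('shift',np.round(R.T@(np.array(target)-o['tcp_pos'])/.15,3),end=' ')
    h=np.degrees(np.arctan2(R[1,1],R[0,1]));print('heading',round(h,2),end=' ')
    if head is not None: d=(h-head+90)%180-90;print('turn z',round(d/360,4),'deg',round(d,1))
    else: print()
E
python3 - <<'E'
from h import *
save('top','top1')
print(at('top1',[[323,224],[368,227],[327,183],[370,184],[193,203],[275,203]],0.015).round(3))
go([.5,.1,.3],0)
E
```

```text
[[ 0.386 -0.185  0.015]
 [ 0.38  -0.315  0.015]
 [ 0.507 -0.194  0.015]
 [ 0.506 -0.32   0.015]
 [ 0.44   0.194  0.015]
 [ 0.445 -0.044  0.015]]
shift [-2.882 -2.694 -0.411] heading 69.27 turn z 0.1924 deg 69.3
```

```bash
for k in 1 2 3; do python3 -m creep '[[[-0.95,-1,-0.14],[0,0,0],1],[[-0.95,-1,-0.14],[0,0,0],1],[[-0.95,-1,-0.14],[0,0,0],1],[[-0.95,-1,-0.14],[0,0,0],1],[[-0.95,-1,-0.14],[0,0,0],1],[[-0.95,-1,-0.14],[0,0,0],1]]' | tail -3; done; python3 -m creep '[[[0,0,0],[0,0,0.1924],1],[[0,0,0],[0,0,0.1924],1],[[0,0,0],[0,0,0.1924],1],[[0,0,0],[0,0,0.1924],1],[[0,0,0],[0,0,0.1924],1],[[0,0,0],[0,0,0.1924],1],[[0,0,0],[0,0,0.1924],1],[[0,0,0],[0,0,0.1924],1],[[0,0,0],[0,0,0.1924],1],[[0,0,0],[0,0,0.1924],1],[[0,0,0],[0,0,0.1924],1],[[0,0,0],[0,0,0.1924],1]]'
python3 - <<'E'
from h import *
o=bot.get_obs();print(o['tcp_pos'],o['tcp_rot'],o['joint_pos'],o['clock']);save('wrist','w1')
go([.45,0.03,.3],0)
E
```

```text
force: [0.1, 0.3, 0.1]
grip_width: 0.0882
grip_force: 0.0
force: [-0.5, 0.2, -0.1]
grip_width: 0.0879
grip_force: 0.0
force: [0.2, -0.0, -0.7]
grip_width: 0.0878
grip_force: 0.0
clock: 2.7
tcp_pos: [0.4794, 0.0601, 0.3015]
tcp_rot: [[-0.003, 1.0, -0.0], [1.0, 0.003, 0.0], [0.0, -0.0, -1.0]]
force: [-0.3, -0.2, 0.0]
grip_width: 0.0883
grip_force: 0.0
[0.47943553 0.06008346 0.30148534] [[-3.40873918e-03  9.99994125e-01 -3.62130772e-04]
 [ 9.99994139e-01  3.40885485e-03  3.19258395e-04]
 [ 3.20490970e-04 -3.61040381e-04 -9.99999883e-01]] [ 4.17527833e+00 -8.00697632e+00  1.09795929e+02  2.01785075e-02
  7.82304097e+01  3.97584898e+00] 2.7
shift [-0.199 -0.197  0.01 ] heading 0.18 turn z 0.0005 deg 0.2
```

View pics/w1.png

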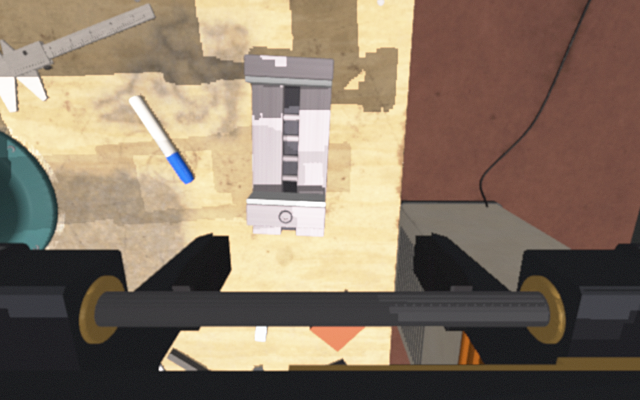

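The wrist view looks towards +y, ahead of the gripper. It shows the vise, with the fixed jaw top at rows 57–80, the loose jaw top at rows 200–225, and columns 245–333. The gripper hides the parts, so I'll take a second vise view and then back off to -y for two views of the parts.

```bash
python3 -m creep '[[[-0.5,-0.3,0.3],[0,0,0.0005],1],[[-0.5,-0.3,0.3],[0,0,0.0005],1],[[-0.5,-0.3,0.3],[0,0,0.0005],1],[[-0.5,-0.3,0.3],[0,0,0.0005],1],[[-0.5,-0.3,0.3],[0,0,0.0005],1],[[-0.5,-0.3,0.3],[0,0,0.0005],1]]' | tail -1; python3 -c "
from h import *
save('wrist','w2')"
python3 -m creep '[[[-1,0,0],[0,0,0],1],[[-1,0,0],[0,0,0],1],[[-1,0,0],[0,0,0],1],[[-1,0,0],[0,0,0],1],[[-1,0,0],[0,0,0],1]]' | tail -1
python3 -m creep '[[[-1,0,0],[0,0,0],1],[[-1,0,0],[0,0,0],1],[[-1,0,0],[0,0,0],1],[[-1,0,0],[0,0,0],1],[[-1,0,0],[0,0,0],1]]' | tail -1
python3 -m creep '[[[-0.4,0,0],[0,0,0],1],[[-0.4,0,0],[0,0,0],1],[[-0.4,0,0],[0,0,0],1],[[-0.4,0,0],[0,0,0],1],[[-0.4,0,0],[0,0,0],1],[[-0.4,0,0],[0,0,0],1]]' | tail -1
python3 -c "
from h import *
save('wrist','w3')"
python3 -m creep '[[[-0.4,0.5,0.2],[0,0,0],1],[[-0.4,0.5,0.2],[0,0,0],1],[[-0.4,0.5,0.2],[0,0,0],1],[[-0.4,0.5,0.2],[0,0,0],1],[[-0.4,0.5,0.2],[0,0,0],1],[[-0.4,0.5,0.2],[0,0,0],1]]' | tail -1
python3 -c "
from h import *
save('wrist','w4')
a=cv2.imread('pics/w3.png');b=cv2.imread('pics/w4.png')
cv2.imwrite('pics/v34.png',np.vstack([a[:280],b[:280]]))
a=cv2.imread('pics/w1.png')[45:240,235:345];b=cv2.imread('pics/w2.png');b=b[0:220,220:360]
cv2.imwrite('pics/v2.png',b)
cv2.imwrite('pics/v1.png',cv2.resize(a,None,fx=3,fy=3,interpolation=2))
o=bot.get_obs();print(o['tcp_pos'],o['clock'])
"
```

```text
grip_force: 0.0
grip_force: 0.0
grip_force: 0.0
grip_force: 0.0
grip_force: 0.0
[ 0.50775943 -0.43516236  0.22745618] 5.2333
```

View pics/v34.png

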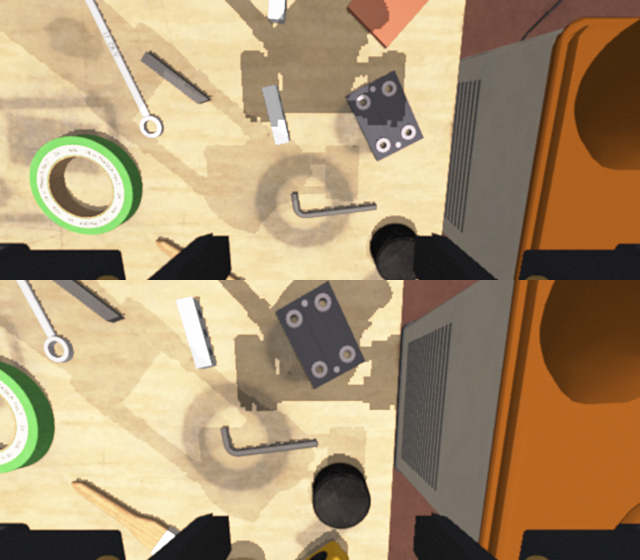

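View pics/w2.png

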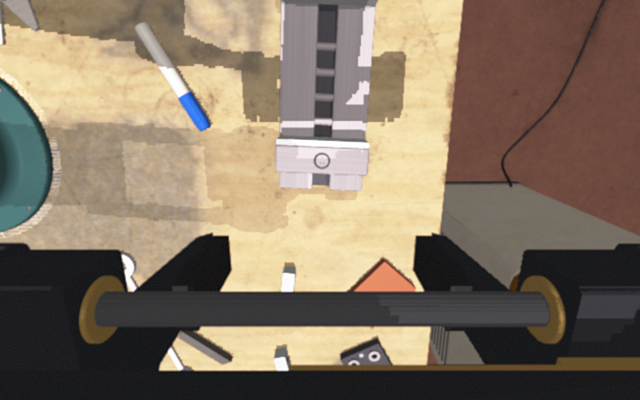

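From y = -0.38, w3 shows one parallel (275,113), the jig (384,115), and only parts of the blank and the other parallel. w4 shows a parallel (196,52), the jig (320,55), the hex key and the cap. I went too far in -y, so I'll step back.

```bash
python3 -m creep '[[[0.9,-0.3,-0.2],[0,0,0],1],[[0.9,-0.3,-0.2],[0,0,0],1],[[0.9,-0.3,-0.2],[0,0,0],1],[[0.9,-0.3,-0.2],[0,0,0],1],[[0.9,-0.3,-0.2],[0,0,0],1],[[0.9,-0.3,-0.2],[0,0,0],1]]' | tail -1
python3 -c "
from h import *
save('wrist','w5')"
python3 -m creep '[[[-0.3,-0.2,0],[0,0,0],1],[[-0.3,-0.2,0],[0,0,0],1],[[-0.3,-0.2,0],[0,0,0],1],[[-0.3,-0.2,0],[0,0,0],1],[[-0.3,-0.2,0],[0,0,0],1]]' | tail -1
python3 -c "
from h import *
save('wrist','w6')
A=[]
for n in 'w5','w6':
    a=cv2.imread(f'pics/{n}.png')[:250,180:460]; A.append(cv2.resize(a,(400,357),interpolation=2)); 
cv2.imwrite('pics/v56.png',np.hstack(A))
o=bot.get_obs();print(o['tcp_pos'],o['clock'])
"
```

```text
grip_force: 0.0
grip_force: 0.0
[ 0.43367926 -0.34590095  0.2563446 ] 6.25
```

View pics/v56.png

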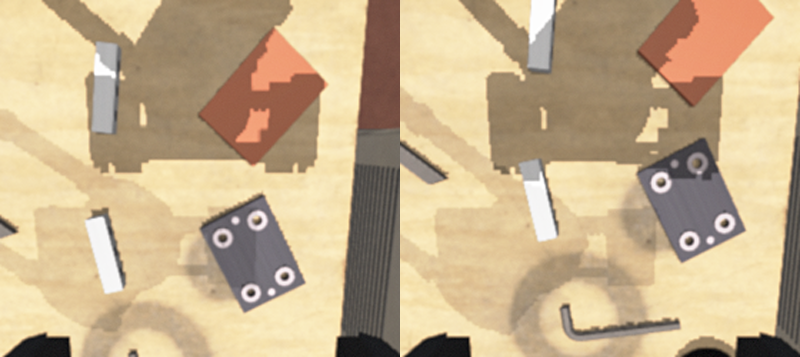

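View pics/v1.png

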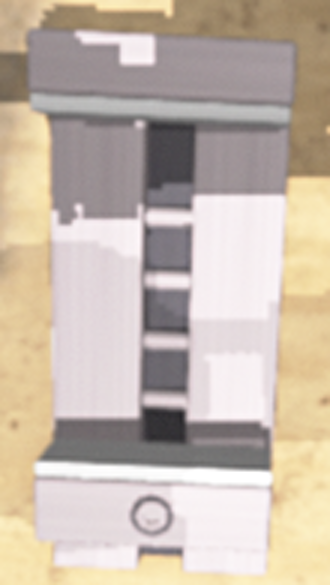

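v56 gives the parts in two views. In w5 the jig bushes are at (222,238), (257,220), (284,276), (251,293), and the blank corners are at (274,28), (326,84), (253,164), (199,115). v1 shows the fixed jaw's front top edge at (30,97)-(295,107) and the loose jaw's at (38,462)-(270,472). Next I'll compute positions.

```bash
cat > m.py <<'E'
from h import *
np.set_printoptions(precision=4,suppress=True)
L=lambda p:np.array([180,0])+np.array(p)/1.4286
Rr=lambda p:np.array([180,0])+(np.array(p)-[400,0])/1.4286
V=lambda p:np.array([235,45])+np.array(p)/3
j5=L([[222,238],[257,220],[284,276],[251,293]]);j6=Rr([[661,182],[698,163],[724,223],[689,241]])
j4=np.array([[294,39],[322,22],[347,74],[319,89]])
print('jig',tri('w4',j4,'w5',j5)); J=at('w5',j5,.015);print(J,J.mean(0),at('w4',j4,.015).mean(0),at('w6',j6,.015).mean(0))
b5=L([[199,115],[253,164],[326,84]]);b6=Rr([[637,53],[693,106],[773,18]])
print('blank',tri('w5',b5,'w6',b6));b=at('w5',L([[274,28],[326,84],[253,164],[199,115]]),.012);print(b,b.mean(0))
yaw=lambda d:np.degrees(np.arctan2(d[1],d[0]))%180
print('blank long yaw',yaw(b[1]-b[2]),yaw(b[0]-b[3]),'short',yaw(b[0]-b[1]),[np.linalg.norm(b[i]-b[i-1]) for i in range(4)])
print('jig sides',yaw(J[0]-J[1]),yaw(J[2]-J[1]),np.linalg.norm(J[0]-J[1]),np.linalg.norm(J[1]-J[2]))
p5=L([[86,218],[104,213],[121,288],[105,292]]);p4=np.array([[178,19],[196,18],[213,85],[196,87]])
print('P2',tri('w4',p4,'w5',p5));p=at('w5',p5,.02);print(p.mean(0),at('w4',p4,.02).mean(0),yaw(p[0]-p[3]),yaw(p[1]-p[2]))
q=at('w5',L([[97,43],[116,43],[111,132],[93,131]]),.02);print('P1',q,q.mean(0),yaw(q[0]-q[3]),yaw(q[1]-q[2]))
f=at('w1',V([[30,97],[295,107],[30,28],[296,42]]),.07);print('fixed',f,'yaw',yaw(f[1]-f[0]),np.linalg.norm(f[0]-f[1]))
l=at('w1',V([[38,462],[270,472],[36,540],[268,548]]),.07);print('loose',l,yaw(l[1]-l[0]),np.linalg.norm(l[0]-l[1]))
print(tri('w1',V([[38,462],[270,472]]),'w2',[[277,140],[369,143]]))
E
python3 m.py
```

```text
jig [[ 0.4806 -0.3057  0.014   0.0005]
 [ 0.5088 -0.2907  0.0152  0.0004]
 [ 0.5337 -0.3386  0.0147  0.0004]
 [ 0.5055 -0.3531  0.017   0.0001]]
[[ 0.4803 -0.3056  0.015 ]
 [ 0.5091 -0.2906  0.015 ]
 [ 0.5335 -0.3386  0.015 ]
 [ 0.5058 -0.3537  0.015 ]] [ 0.5072 -0.3221  0.015 ] [ 0.5072 -0.322   0.015 ] [ 0.5074 -0.3219  0.015 ]
blank [[ 0.4614 -0.2076 -0.0011  0.0002]
 [ 0.5065 -0.2465 -0.0014  0.0006]
 [ 0.5598 -0.1865  0.0131  0.0014]]
[[ 0.5179 -0.147   0.012 ]
 [ 0.5595 -0.186   0.012 ]
 [ 0.5049 -0.2458  0.012 ]
 [ 0.4616 -0.2084  0.012 ]] [ 0.511  -0.1968  0.012 ]
blank long yaw 47.590969750925964 47.49239158923536 short 136.82914042602164 [np.float64(0.08337949444028193), np.float64(0.057058293936807454), np.float64(0.08101786459156778), np.float64(0.05721916017416361)]
jig sides 27.550289981499446 116.9937935820303 0.032397583017437975 0.0538227104510518
P2 [[ 0.369  -0.2882  0.0175  0.0003]
 [ 0.3825 -0.2853  0.0074  0.0016]
 [ 0.3948 -0.3491  0.0126  0.0024]
 [ 0.3812 -0.3509  0.0202  0.0003]]
[ 0.3825 -0.3175  0.02  ] [ 0.3843 -0.3192  0.02  ] 100.5820569924333 99.5296833778097
P1 [[ 0.3865 -0.1585  0.02  ]
 [ 0.4005 -0.1585  0.02  ]
 [ 0.3934 -0.2212  0.02  ]
 [ 0.3796 -0.2205  0.02  ]] [ 0.39   -0.1897  0.02  ] 83.57209822179641 83.524559292668
fixed [[0.3969 0.1544 0.07  ]
 [0.4918 0.1513 0.07  ]
 [0.3982 0.1774 0.07  ]
 [0.4919 0.173  0.07  ]] yaw 178.12094070891422 0.0949764548665034
loose [[ 0.3919  0.0183  0.07  ]
 [ 0.4836  0.0145  0.07  ]
 [ 0.3892 -0.0145  0.07  ]
 [ 0.4829 -0.0177  0.07  ]] 177.60038231618586 0.09176166418313077
[[0.3909 0.0169 0.0654 0.0001]
 [0.4836 0.014  0.0685 0.    ]]
```

```bash
python3 -c "
from h import *
go([.39,-.1897,.1],83.5)"
```

```text
shift [ 1.039 -0.295  1.043] heading -0.21 turn z -0.2325 deg -83.7
```

```bash
python3 -m creep '[[[1,-0.295,0.9],[0,0,-0.2325],1],[[1,-0.295,0.9],[0,0,-0.2325],1],[[1,-0.295,0.9],[0,0,-0.2325],1],[[1,-0.295,0.9],[0,0,-0.2325],1],[[1,-0.295,0.9],[0,0,-0.2325],1],[[1,-0.295,0.9],[0,0,-0.2325],1],[[1,-0.295,0.9],[0,0,-0.2325],1],[[1,-0.295,0.9],[0,0,-0.2325],1],[[1,-0.295,0.9],[0,0,-0.2325],1],[[1,-0.295,0.9],[0,0,-0.2325],1],[[1,-0.295,0.9],[0,0,-0.2325],1],[[1,-0.295,0.9],[0,0,-0.2325],1]]'; python3 -c "
from h import *
go([.39,-.1897,.004],83.5)
save('wrist','w7')
cv2.imwrite('pics/w7.png',cv2.imread('pics/w7.png')[100:400])"
```

```text
clock: 7.25
tcp_pos: [0.3901, -0.1952, 0.1217]
tcp_rot: [[-0.994, 0.106, 0.0], [0.106, 0.994, 0.0], [-0.0, 0.0, -1.0]]
force: [0.2, 0.5, -0.0]
grip_width: 0.0884
grip_force: 0.0
shift [0.005 0.036 0.785] heading 83.92 turn z 0.0012 deg 0.4
```

View pics/w7.png

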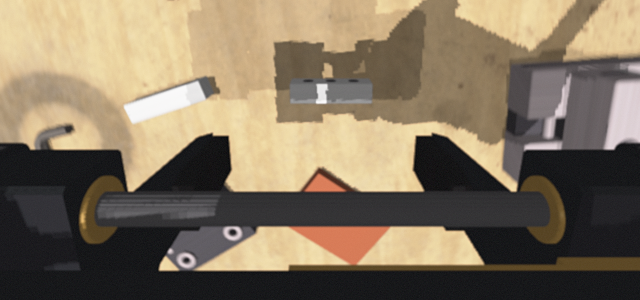

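```bash
python3 -c "
from h import *
p=at('w7',[[290,183],[372,182],[372,203],[290,203]],.02);print(p,p.mean(0))
p=at('w7',[[125,202],[207,177],[213,194],[133,224]],.02);print(p,p.mean(0))"
```

```text
[[ 0.37791856 -0.21934249  0.02      ]
 [ 0.38380208 -0.1567467   0.02      ]
 [ 0.40059281 -0.15785346  0.02      ]
 [ 0.3938155  -0.22145993  0.02      ]] [ 0.38903224 -0.18885065  0.02      ]
[[ 0.37936695 -0.34936945  0.02      ]
 [ 0.36652869 -0.28175616  0.02      ]
 [ 0.38027303 -0.27981375  0.02      ]
 [ 0.39788541 -0.34788801  0.02      ]] [ 0.38101352 -0.31470685  0.02      ]
```

w7 shows the parallel at (290–372, 182–203), lying level between the fingers, and back-projection agrees to 1 mm. I'll descend and grip.

```bash
python3 -m creep '[[[0.006,0.04,0.25],[0,0,0.001],1],[[0.006,0.04,0.5],[0,0,0.001],1],[[0.006,0.04,0.65],[0,0,0.001],1],[[0.006,0.04,0.75],[0,0,0.001],1],[[0.006,0.04,0.785],[0,0,0.001],1],[[0.006,0.04,0.785],[0,0,0.001],1],[[0.006,0.04,0.785],[0,0,0.001],-1],[[0.006,0.04,0.785],[0,0,0.001],-1],[[0.006,0.04,0.785],[0,0,0.001],-1],[[0.006,0.04,0.785],[0,0,0.001],-1],[[0.006,0.04,0.785],[0,0,0.001],-1],[[0.006,0.04,0.785],[0,0,0.001],-1]]'; python3 -m creep '[[[0,0,0],[0,0,0],-1],[[0,0,0],[0,0,0],-1],[[0,0,0],[0,0,0],-1],[[0,0,0],[0,0,0],-1]]';python3 -c "
from h import *
go([.4430,.1245,.14],-2.3)"
```

```text
clock: 8.3
tcp_pos: [0.3906, -0.1902, 0.0052]
tcp_rot: [[-0.993, 0.119, 0.002], [0.119, 0.993, -0.001], [-0.002, -0.001, -1.0]]
force: [-0.3, 2.2, 6.5]
grip_width: 0.0638
grip_force: 30.0
clock: 8.63
tcp_pos: [0.3906, -0.1902, 0.0052]
tcp_rot: [[-0.993, 0.119, 0.002], [0.119, 0.993, -0.001], [-0.002, -0.001, -1.0]]
force: [0.8, 1.0, 6.7]
grip_width: 0.0635
grip_force: 30.0
shift [-0.099  2.124 -0.9  ] heading 83.15 turn z 0.2374 deg 85.4
```

```bash
python3 -m creep '[[[0,0,-0.1],[0,0,0],-1],[[0,0,-0.35],[0,0,0.015],-1],[[0,0,-0.6],[0,0,0.035],-1],[[0,0,-0.9],[0,0,0.2374],-1],[[0,0,-0.9],[0,0,0.2374],-1],[[0,0,-0.9],[0,0,0.2374],-1],[[0,0,-0.9],[0,0,0.2374],-1],[[0,0,-0.9],[0,0,0.2374],-1],[[0,0,-0.9],[0,0,0.2374],-1],[[0,0,-0.9],[0,0,0.2374],-1],[[0,0,-0.9],[0,0,0.2374],-1],[[0,0,-0.9],[0,0,0.2374],-1]]';python3 -m creep '[[[0,0,0],[0,0,0.022],-1],[[0,0,0],[0,0,0.022],-1],[[0,0,0],[0,0,0.022],-1]]' >/dev/null; python3 -c "
from h import *
go([.4430,.1245,.14],-2.3)"
```

```text
clock: 9.63
tcp_pos: [0.389, -0.1896, 0.1387]
tcp_rot: [[-0.101, 0.995, -0.001], [0.995, 0.101, 0.0], [0.0, -0.001, -1.0]]
force: [-0.9, -1.1, -1.8]
grip_width: 0.0638
grip_force: 30.0
shift [ 2.103  0.3   -0.008] heading -1.63 turn z 0.0019 deg 0.7
```

```bash
python3 -m creep '[[[1,0.15,0],[0,0,0.0019],-1],[[1,0.15,0],[0,0,0.0019],-1],[[1,0.15,0],[0,0,0.0019],-1],[[1,0.15,0],[0,0,0.0019],-1],[[1,0.15,0],[0,0,0.0019],-1]]' >/dev/null;python3 -m creep '[[[1,0.15,0],[0,0,0],-1],[[1,0.15,0],[0,0,0],-1],[[1,0.15,0],[0,0,0],-1],[[1,0.15,0],[0,0,0],-1],[[1,0.15,0],[0,0,0],-1],[[1,0.15,0],[0,0,0],-1]]'; python3 -c "
from h import *
go([.4430,.1245,.038],-2.3)
save('wrist','w8')"
```

```text
clock: 10.8
tcp_pos: [0.4455, 0.1089, 0.1388]
tcp_rot: [[0.038, 0.999, -0.0], [0.999, -0.038, -0.001], [-0.001, -0.0, -1.0]]
force: [0.5, -0.4, -1.6]
grip_width: 0.0638
grip_force: 30.0
shift [ 0.104 -0.021  0.672] heading -2.16 turn z 0.0004 deg 0.1
```

View pics/w8.png

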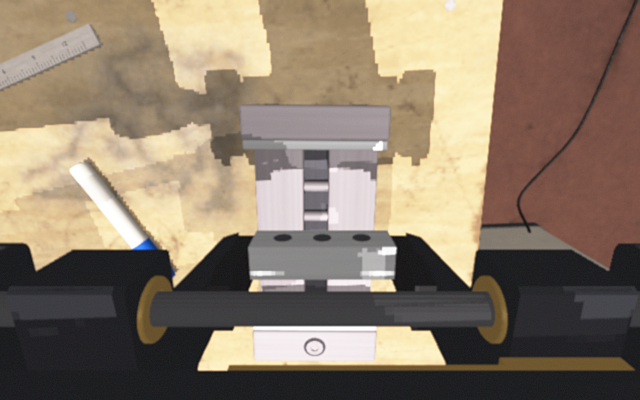

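w8 shows the held parallel square to the vise. The fixed jaw's back edge runs (241,105)-(390,108) and the lower edge of its front strip runs (242,150)-(387,150).

```bash
python3 -c "
from h import *
p=at('w8',[[241,105],[390,107],[242,139],[387,141],[242,149],[387,151]],.07);print(p)
for i in 0,2,4: print((p[i]+p[i+1])/2, np.degrees(np.arctan2(*(p[i+1]-p[i])[[1,0]])))
s=at('w8',[[303,150],[329,150],[302,225],[330,225]],.03);print(s)"
```

```text
[[0.39799965 0.17779507 0.07      ]
 [0.49099972 0.17303898 0.07      ]
 [0.3964462  0.15679182 0.07      ]
 [0.48944613 0.15197307 0.07      ]
 [0.39578265 0.15039917 0.07      ]
 [0.48954394 0.14553197 0.07      ]]
[0.44449969 0.17541703 0.07      ] -2.92760091594195
[0.44294616 0.15438245 0.07      ] -2.966100388757627
[0.4426633  0.14796557 0.07      ] -2.971589315970013
[[0.43268941 0.14278482 0.03      ]
 [0.45264392 0.1420248  0.03      ]
 [0.42858568 0.08151554 0.03      ]
 [0.45148183 0.08064649 0.03      ]]
```

```bash
python3 -m creep '[[[0.105,-0.025,0.2],[0,0,0.001],-1],[[0.105,-0.025,0.4],[0,0,0.001],-1],[[0.105,-0.025,0.55],[0,0,0.001],-1],[[0.105,-0.025,0.63],[0,0,0.001],-1],[[0.105,-0.025,0.66],[0,0,0.001],-1],[[0.105,-0.025,0.67],[0,0,0.001],-1],[[0.105,-0.025,0.68],[0,0,0.001],-1],[[0.105,-0.025,0.685],[0,0,0.001],-1],[[0.105,-0.025,0.69],[0,0,0.001],-1],[[0.105,-0.025,0.69],[0,0,0.001],-1]]'
```

```text
clock: 11.68
tcp_pos: [0.4433, 0.1243, 0.0364]
tcp_rot: [[0.049, 0.999, 0.002], [0.999, -0.049, 0.0], [0.0, 0.002, -1.0]]
force: [0.4, 0.9, -1.0]
grip_width: 0.0639
grip_force: 30.0
```

```bash
python3 -m creep '[[[0,0,0.005],[0,0,0],-1],[[0,0,0.008],[0,0,0],-1],[[0,0,0.008],[0,0,0],-1]]'; python3 -m creep '[[[0,0,0],[0,0,0],1],[[0,0,0],[0,0,0],1],[[0,0,0],[0,0,0],1],[[0,0,0],[0,0,0],1],[[0,0,0],[0,0,0],1],[[0,0,0],[0,0,0],1]]'
```

```text
clock: 11.93
tcp_pos: [0.4431, 0.1245, 0.0352]
tcp_rot: [[0.049, 0.999, 0.001], [0.999, -0.049, 0.0], [0.0, 0.001, -1.0]]
force: [-1.2, -1.1, 5.1]
grip_width: 0.0637
grip_force: 30.0
clock: 12.43
tcp_pos: [0.4423, 0.1243, 0.0341]
tcp_rot: [[0.049, 0.999, -0.0], [0.999, -0.049, -0.0], [-0.0, -0.0, -1.0]]
force: [0.1, -0.7, 0.1]
grip_width: 0.0882
grip_force: 0.0
```

```bash
python3 -m creep '[[[0,0,-0.2],[0,0,0],1],[[0,0,-0.45],[0,0,0],1],[[-0.25,0,-0.7],[0,0,0],1],[[-0.5,0,-0.75],[0,0,0],1],[[-0.75,0,-0.75],[0,0,0],1],[[-1,0,-0.75],[0,0,0],1],[[-1,0,-0.75],[0,0,0],1]]'>/dev/null;python3 -c "
from h import *
save('wrist','w9')
cv2.imwrite('pics/w9c.png',cv2.imread('pics/w9.png')[:260,200:460])"; python3 -m creep '[[[-1,0,0],[0,0,0],1],[[-1,0,0],[0,0,0],1],[[-1,0,0],[0,0,0],1],[[-1,0,0],[0,0,0],1],[[-1,0,0],[0,0,0],1]]'>/dev/null; python3 -c "
from h import *
go([.3827,-.317,.1],100)"
```

```text
shift [-0.941 -0.255  0.313] heading -2.98 turn z 0.214 deg 77.0
```

View pics/w9c.png

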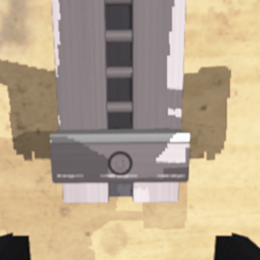

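w9c shows only the loose jaw (50–190, 132–183 in the crop); the parallel is out of frame. On to the second one.

```bash
python3 -m creep '[[[-0.94,-0.255,0.3],[0,0,0.214],1],[[-0.94,-0.255,0.3],[0,0,0.214],1],[[-0.94,-0.255,0.3],[0,0,0.214],1],[[-0.94,-0.255,0.3],[0,0,0.214],1],[[-0.94,-0.255,0.3],[0,0,0.214],1],[[-0.94,-0.255,0.3],[0,0,0.214],1],[[-0.94,-0.255,0.3],[0,0,0.214],1],[[-0.94,-0.255,0.3],[0,0,0.214],1],[[-0.94,-0.255,0.3],[0,0,0.214],1],[[-0.94,-0.255,0.3],[0,0,0.214],1],[[-0.94,-0.255,0.3],[0,0,0.214],1],[[-0.94,-0.255,0.3],[0,0,0.214],1]]';python3 -m creep '[[[0,0,0],[0,0,0],1]]'>/dev/null; python3 -c "
from h import *
go([.3827,-.317,.005],100)"
```

```text
clock: 14.48
tcp_pos: [0.3834, -0.3122, 0.1013]
tcp_rot: [[0.984, 0.175, -0.0], [0.175, -0.984, 0.001], [-0.0, -0.001, -1.0]]
force: [0.5, -0.3, -0.4]
grip_width: 0.0885
grip_force: 0.0
shift [-0.009  0.029  0.642] heading -79.61 turn z 0.0011 deg 0.4
```

```bash
python3 -m creep '[[[-0.009,0.029,0.25],[0,0,0.001],1],[[-0.009,0.029,0.45],[0,0,0.001],1],[[-0.009,0.029,0.57],[0,0,0.001],1],[[-0.009,0.029,0.62],[0,0,0.001],1],[[-0.009,0.029,0.64],[0,0,0.001],1],[[-0.009,0.029,0.64],[0,0,0.001],1],[[-0.009,0.029,0.64],[0,0,0.001],-1],[[-0.009,0.029,0.64],[0,0,0.001],-1],[[-0.009,0.029,0.64],[0,0,0.001],-1],[[-0.009,0.029,0.64],[0,0,0.001],-1],[[-0.009,0.029,0.64],[0,0,0.001],-1],[[-0.009,0.029,0.64],[0,0,0.001],-1]]'; python3 -m creep '[[[0,0,0],[0,0,0],-1],[[0,0,0],[0,0,0],-1],[[0,0,0],[0,0,0],-1],[[0,0,0],[0,0,0],-1]]';python3 -c "
from h import *
go([.4407,.0847,.14],-2.5)"
```

```text
clock: 15.57
tcp_pos: [0.3827, -0.3193, 0.0069]
tcp_rot: [[0.985, 0.17, 0.001], [0.17, -0.985, -0.001], [0.001, 0.001, -1.0]]
force: [-0.3, 1.6, 6.0]
grip_width: 0.0638
grip_force: 30.0
clock: 15.9
tcp_pos: [0.3827, -0.3193, 0.0069]
tcp_rot: [[0.985, 0.17, 0.001], [0.17, -0.985, -0.001], [0.001, 0.001, -1.0]]
force: [-0.9, 1.6, 6.1]
grip_width: 0.064
grip_force: 30.0
shift [ 0.84  -2.588 -0.89 ] heading -80.22 turn z -0.2159 deg -77.7
```

```bash
python3 -m creep '[[[0,0,-0.1],[0,0,0],-1],[[0,0,-0.35],[0,0,-0.015],-1],[[0,0,-0.6],[0,0,-0.035],-1],[[0,0,-0.89],[0,0,-0.2159],-1],[[0,0,-0.89],[0,0,-0.2159],-1],[[0,0,-0.89],[0,0,-0.2159],-1],[[0,0,-0.89],[0,0,-0.2159],-1],[[0,0,-0.89],[0,0,-0.2159],-1],[[0,0,-0.89],[0,0,-0.2159],-1],[[0,0,-0.89],[0,0,-0.2159],-1],[[0,0,-0.89],[0,0,-0.2159],-1],[[0,0,-0.89],[0,0,-0.2159],-1]]'>/dev/null;python3 -m creep '[[[0,0,0],[0,0,-0.006],-1],[[0,0,0],[0,0,-0.006],-1],[[0,0,0],[0,0,-0.006],-1]]' >/dev/null; python3 -c "
from h import *
go([.4407,.0847,.14],-2.5)"
```

```text
shift [ 2.696  0.341 -0.006] heading -1.12 turn z 0.0038 deg 1.4
```

```bash
for k in 1 2; do python3 -m creep '[[[1,0.14,0],[0,0,0.0019],-1],[[1,0.14,0],[0,0,0.0019],-1],[[1,0.14,0],[0,0,0.0019],-1],[[1,0.14,0],[0,0,0.0019],-1],[[1,0.14,0],[0,0,0.0019],-1]]' >/dev/null;done; python3 -m creep '[[[0.68,0.1,0],[0,0,0],-1],[[0.68,0.1,0],[0,0,0],-1],[[0.68,0.1,0],[0,0,0],-1],[[0.68,0.1,0],[0,0,0],-1],[[0.68,0.1,0],[0,0,0],-1]]'; python3 -c "
from h import *
go([.4407,.0847,.037],-2.5)
save('wrist','w10')
cv2.imwrite('pics/w10c.png',cv2.resize(cv2.imread('pics/w10.png')[60:300,200:440],None,fx=2,fy=2))"
```

```text
clock: 18.4
tcp_pos: [0.4507, 0.0811, 0.1392]
tcp_rot: [[0.04, 0.999, -0.0], [0.999, -0.04, -0.001], [-0.001, -0.0, -1.0]]
force: [-0.0, -0.4, -1.8]
grip_width: 0.0635
grip_force: 30.0
shift [ 0.022 -0.068  0.681] heading -2.32 turn z 0.0005 deg 0.2
```

View pics/w10c.png

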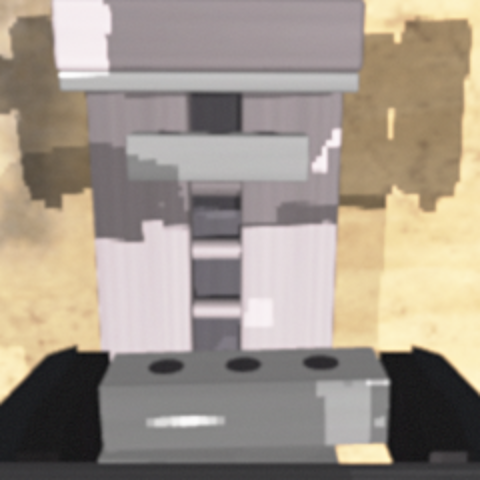

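w10c shows the first parallel square on the bed, with top corners (127,136), (306,134), (308,180), (128,181) in the crop, about 42 rows from the fixed jaw's front edge (60,91)-(357,89).

```bash
python3 -c "
from h import *
C=lambda p:np.array([200,60])+np.array(p)/2
p=at('w10',C([[127,136],[306,134],[308,180],[128,181]]),.05);print(p,p.mean(0))
f=at('w10',C([[60,91],[357,89]]),.07);print(f,f.mean(0))
o=np.array([.4415,.1057]);a=np.radians(87.5);d=p.mean(0)[:2]-o;print('vise x,y',d@[np.cos(a),np.sin(a)],d@[-np.sin(a),np.cos(a)])"
python3 -m creep '[[[0.022,-0.065,0.2],[0,0,0.0005],-1],[[0.022,-0.065,0.4],[0,0,0.0005],-1],[[0.022,-0.065,0.55],[0,0,0.0005],-1],[[0.022,-0.065,0.62],[0,0,0.0005],-1],[[0.022,-0.065,0.65],[0,0,0.0005],-1],[[0.022,-0.065,0.66],[0,0,0.0005],-1],[[0.022,-0.065,0.67],[0,0,0.0005],-1],[[0.022,-0.065,0.68],[0,0,0.0005],-1],[[0.022,-0.065,0.685],[0,0,0.0005],-1],[[0.022,-0.065,0.685],[0,0,0.0005],-1]]'
```

```text
[[0.41263272 0.1341404  0.05      ]
 [0.47490351 0.13227374 0.05      ]
 [0.47536491 0.11623981 0.05      ]
 [0.41159667 0.11849546 0.05      ]] [0.44362445 0.12528735 0.05      ]
[[0.39643144 0.15012737 0.07      ]
 [0.48926536 0.14692654 0.07      ]] [0.4428484  0.14852696 0.07      ]
vise x,y 0.01966137428465635 -0.0012680408787892272
clock: 19.28
tcp_pos: [0.4417, 0.0852, 0.0374]
tcp_rot: [[0.045, 0.999, 0.002], [0.999, -0.045, 0.0], [0.0, 0.002, -1.0]]
force: [-0.8, -0.2, -1.2]
grip_width: 0.0639
grip_force: 30.0
```

```bash
python3 -m creep '[[[0,0,0.005],[0,0,0],-1],[[0,0,0.008],[0,0,0],-1],[[0,0,0.008],[0,0,0],-1]]'|sed -n '2p;4p'; python3 -m creep '[[[0,0,0],[0,0,0],1],[[0,0,0],[0,0,0],1],[[0,0,0],[0,0,0],1],[[0,0,0],[0,0,0],1],[[0,0,0],[0,0,0],1],[[0,0,0],[0,0,0],1]]' | sed -n '2p;4p'
python3 -m creep '[[[0,0,-0.2],[0,0,0],1],[[0,0,-0.45],[0,0,0],1],[[-0.25,0,-0.7],[0,0,0],1],[[-0.5,0,-0.75],[0,0,0],1],[[-0.75,0,-0.75],[0,0,0],1],[[-1,0,-0.75],[0,0,0],1],[[-1,0,-0.75],[0,0,0],1]]'>/dev/null; python3 -c "
from h import *
go([.511,-.1968,.1],137)"
```

```text
tcp_pos: [0.4417, 0.0853, 0.0369]
force: [-3.1, -0.5, 8.8]
tcp_pos: [0.4408, 0.0851, 0.0352]
force: [0.1, 0.0, 0.5]
shift [-0.814  0.552  0.33 ] heading -2.9 turn z 0.1114 deg 40.1
```

```bash
python3 -m creep '[[[-0.814,0.552,0.33],[0,0,0.1114],1],[[-0.814,0.552,0.33],[0,0,0.1114],1],[[-0.814,0.552,0.33],[0,0,0.1114],1],[[-0.814,0.552,0.33],[0,0,0.1114],1],[[-0.814,0.552,0.33],[0,0,0.1114],1],[[-0.814,0.552,0.33],[0,0,0.1114],1],[[-0.814,0.552,0.33],[0,0,0.1114],1],[[-0.814,0.552,0.33],[0,0,0.1114],1]]'>/dev/null; python3 -c "
from h import *
go([.511,-.1968,.0055],137.2)
save('wrist','w11')
cv2.imwrite('pics/w11c.png',cv2.imread('pics/w11.png')[60:300,100:540])"
```

```text
shift [-0.034  0.031  0.615] heading -42.55 turn z 0.0007 deg 0.2
```

View pics/w11c.png

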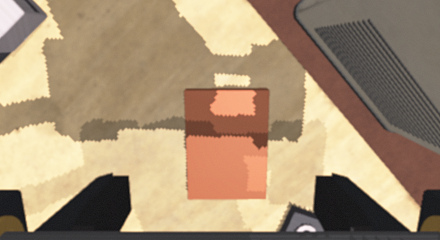

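w11c shows the blank square between the fingers, with corners (185,88), (269,88), (267,199), (188,199) in the crop.

```bash
python3 -c "
from h import *
C=[[285,148],[369,148],[367,259],[288,259]]
p=at('w11',C,.012);print(p.mean(0))
L=lambda p:np.array([180,0])+np.array(p)/1.4286
print(tri('w11',C,'w5',L([[274,28],[326,84],[253,164],[199,115]])[[0,1,2,3]]),tri('w11',C,'w5',L([[326,84],[274,28],[199,115],[253,164]])))
go([*p.mean(0)[:2],.0055],137.2)"
```

```text
[ 0.51187941 -0.19604073  0.012     ]
[[ 0.51826025 -0.14532249  0.00665372  0.00126317]
 [ 0.56165301 -0.1854472   0.00475319  0.00090252]
 [ 0.50543785 -0.24637307  0.01416533  0.00201097]
 [ 0.46112266 -0.20787961  0.01097003  0.00132382]] [[ 0.53714527 -0.16804049  0.07096882  0.05194929]
 [ 0.5358561  -0.16585131  0.06605576  0.05285206]
 [ 0.48752694 -0.22141659  0.04626172  0.05609501]
 [ 0.48874486 -0.22012462  0.05218606  0.05374838]]
shift [-0.027  0.032  0.617] heading -42.54 turn z 0.0007 deg 0.3
```

```bash
python3 -m creep '[[[-0.03,0.03,0.25],[0,0,0.0007],1],[[-0.03,0.03,0.45],[0,0,0.0007],1],[[-0.03,0.03,0.55],[0,0,0.0007],1],[[-0.03,0.03,0.6],[0,0,0.0007],1],[[-0.03,0.03,0.615],[0,0,0.0007],1],[[-0.03,0.03,0.615],[0,0,0.0007],1],[[-0.03,0.03,0.615],[0,0,0.0007],-1],[[-0.03,0.03,0.615],[0,0,0.0007],-1],[[-0.03,0.03,0.615],[0,0,0.0007],-1],[[-0.03,0.03,0.615],[0,0,0.0007],-1],[[-0.03,0.03,0.615],[0,0,0.0007],-1],[[-0.03,0.03,0.615],[0,0,0.0007],-1]]'>/dev/null; python3 -m creep '[[[0,0,0],[0,0,0],-1],[[0,0,0],[0,0,0],-1],[[0,0,0],[0,0,0],-1],[[0,0,0],[0,0,0],-1]]'; python3 -c "
from h import *
go([.4413,.1007,.14],-2.5)"
```

```text
clock: 22.67
tcp_pos: [0.5115, -0.1965, 0.0068]
tcp_rot: [[0.681, 0.732, -0.0], [0.732, -0.681, 0.0], [0.0, -0.001, -1.0]]
force: [-2.7, 2.6, 6.4]
grip_width: 0.0591
grip_force: 30.0
shift [ 1.132 -1.693 -0.887] heading -42.94 turn z -0.1123 deg -40.4
```

```bash
python3 -m creep '[[[0,0,-0.1],[0,0,0],-1],[[0,0,-0.3],[0,0,-0.01],-1],[[0,0,-0.5],[0,0,-0.025],-1],[[0,0,-0.7],[0,0,-0.04],-1],[[0,0,-0.89],[0,0,-0.055],-1],[[0,0,-0.89],[0,0,-0.07],-1],[[0,0,-0.89],[0,0,-0.085],-1],[[0,0,-0.89],[0,0,-0.1],-1],[[0,0,-0.89],[0,0,-0.1123],-1],[[0,0,-0.89],[0,0,-0.1123],-1],[[0,0,-0.89],[0,0,-0.1123],-1]]'; python3 -c "
from h import *
go([.4413,.1007,.14],-2.5)"
```

```text
clock: 23.58
tcp_pos: [0.5107, -0.1966, 0.1384]
tcp_rot: [[0.046, 0.999, -0.002], [0.999, -0.046, 0.001], [0.001, -0.002, -1.0]]
force: [0.7, 0.3, -4.5]
grip_width: 0.0596
grip_force: 30.0
shift [ 1.958 -0.554 -0.008] heading -2.64 turn z -0.0004 deg -0.1
```

```bash
for k in 1 2; do python3 -m creep '[[[0.2,-0.06,0],[0,0,0],-1],[[0.4,-0.12,0],[0,0,0],-1],[[0.6,-0.16,0],[0,0,0],-1],[[0.8,-0.22,0],[0,0,0],-1],[[0.96,-0.275,0],[0,0,0],-1],[[0.96,-0.275,0],[0,0,0],-1],[[0.96,-0.275,0],[0,0,0],-1]]' >/dev/null;done; python3 -c "
from h import *
save('wrist','w12')
go([.4413,.1007,.060],-2.5)
cv2.imwrite('pics/w12c.png',cv2.resize(cv2.imread('pics/w12.png')[60:300,200:440],None,fx=2,fy=2))"
```

```text
shift [ 0.045 -0.009  0.53 ] heading -2.51 turn z -0.0 deg -0.0
```

View pics/w12c.png

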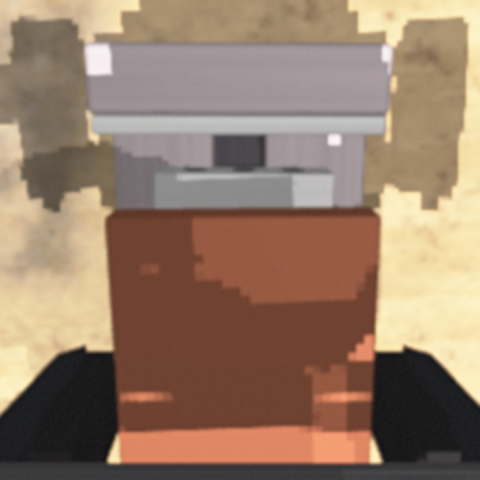

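w12c shows the held blank with its front top edge at (108,213)-(378,211) in the crop, square to the fixed jaw strip (92,133)-(385,132), with parallel 1 beyond it.

```bash
python3 -c "
from h import *
C=lambda p:np.array([200,60])+np.array(p)/2
o=bot.get_obs()['tcp_pos'];print(o)
p=at('w12',C([[108,213],[378,211]]),o[2]+.0052);print(p,p.mean(0)-o)
f=at('w12',C([[92,133],[385,132]]),.07);print(f,f.mean(0))"
```

```text
[0.44229475 0.09402242 0.13952774]
[[0.41508508 0.13803754 0.14472774]
 [0.47308943 0.13596157 0.14472774]] [0.00179251 0.04297714 0.0052    ]
[[0.39648529 0.1505569  0.07      ]
 [0.48974775 0.14683363 0.07      ]] [0.44311652 0.14869527 0.07      ]
```

```bash
python3 -m creep '[[[0.045,-0.009,0.15],[0,0,0],-1],[[0.045,-0.009,0.3],[0,0,0],-1],[[0.045,-0.009,0.4],[0,0,0],-1],[[0.045,-0.009,0.47],[0,0,0],-1],[[0.045,-0.009,0.51],[0,0,0],-1],[[0.045,-0.009,0.53],[0,0,0],-1],[[0.045,-0.009,0.54],[0,0,0],-1],[[0.045,-0.009,0.545],[0,0,0],-1],[[0.045,-0.009,0.55],[0,0,0],-1],[[0.045,-0.009,0.55],[0,0,0],-1]]';python3 -m creep '[[[0,0,0.004],[0,0,0],-1],[[0,0,0.004],[0,0,0],-1]]'
```

```text
clock: 25.63
tcp_pos: [0.4414, 0.1014, 0.0578]
tcp_rot: [[0.044, 0.999, 0.001], [0.999, -0.044, 0.0], [0.0, 0.001, -1.0]]
force: [-0.1, -0.4, -5.0]
grip_width: 0.0596
grip_force: 30.0
clock: 25.8
tcp_pos: [0.441, 0.1014, 0.0568]
tcp_rot: [[0.044, 0.999, 0.001], [0.999, -0.044, 0.0], [0.0, 0.001, -1.0]]
force: [-0.1, -0.1, -5.8]
grip_width: 0.0593
grip_force: 30.0
```

```bash
python3 -m creep '[[[0,0,0.004],[0,0,0],-1],[[0,0,0.007],[0,0,0],-1],[[0,0,0.007],[0,0,0],-1]]' | sed -n '2p;4,5p';python3 -m creep '[[[0,0,0.004],[0,0,0],-1],[[0,0,0.004],[0,0,0],-1]]'| sed -n '2p;4,5p'
```

```text
tcp_pos: [0.4411, 0.1015, 0.0567]
force: [-3.6, -0.9, 6.4]
grip_width: 0.0597
tcp_pos: [0.4411, 0.1015, 0.0567]
force: [-6.0, -0.8, 12.0]
grip_width: 0.0596
```

```bash
python3 -m creep '[[[0,0,-0.008],[0,0,0],1],[[0,0,-0.008],[0,0,0],1],[[0,0,-0.008],[0,0,0],1],[[0,0,-0.008],[0,0,0],1],[[0,0,-0.008],[0,0,0],1],[[0,0,-0.008],[0,0,0],1]]' | sed -n '2p;4,5p'
python3 -m creep '[[[0,0,-0.2],[0,0,0],1],[[0,0,-0.4],[0,0,0],1],[[-0.25,0,-0.55],[0,0,0],1],[[-0.5,0,-0.55],[0,0,0],1],[[-0.75,0,-0.55],[0,0,0],1],[[-1,0,-0.55],[0,0,0],1],[[-1,0,-0.55],[0,0,0],1]]'>/dev/null;python3 -m creep '[[[-0.5,0.2,0],[0,0,0],1],[[-0.9,0.25,0],[0,0,0],1],[[-0.9,0.25,0],[0,0,0],1],[[-0.9,0.25,0],[0,0,0],1],[[-0.9,0.25,0],[0,0,0],1]]'>/dev/null; python3 -c "
from h import *
go([.5072,-.322,.1],27.3)"
```

```text
tcp_pos: [0.4407, 0.1014, 0.0559]
force: [1.0, -0.0, -1.4]
grip_width: 0.0884
shift [-0.879  0.312  0.258] heading -2.73 turn z -0.0834 deg -30.0
```

```bash
python3 -m creep '[[[-0.88,0.312,0.258],[0,0,-0.0834],1],[[-0.88,0.312,0.258],[0,0,-0.0834],1],[[-0.88,0.312,0.258],[0,0,-0.0834],1],[[-0.88,0.312,0.258],[0,0,-0.0834],1],[[-0.88,0.312,0.258],[0,0,-0.0834],1],[[-0.88,0.312,0.258],[0,0,-0.0834],1],[[-0.88,0.312,0.258],[0,0,-0.0834],1]]'>/dev/null; python3 -c "
from h import *
go([.5072,-.322,.0055],27.3);print(bot.get_obs()['tcp_pos'])"
```

```text
shift [-0.034 -0.01   0.626] heading 27.42 turn z 0.0003 deg 0.1
[ 0.50628873 -0.31696273  0.09935899]
```

```bash
python3 -m creep '[[[-0.03,-0.01,0.25],[0,0,0],1],[[-0.034,-0.01,0.45],[0,0,0],1],[[-0.034,-0.01,0.57],[0,0,0],1],[[-0.034,-0.01,0.61],[0,0,0],1],[[-0.034,-0.01,0.625],[0,0,0],1],[[-0.034,-0.01,0.625],[0,0,0],1],[[-0.034,-0.01,0.625],[0,0,0],-1],[[-0.034,-0.01,0.625],[0,0,0],-1],[[-0.034,-0.01,0.625],[0,0,0],-1],[[-0.034,-0.01,0.625],[0,0,0],-1],[[-0.034,-0.01,0.625],[0,0,0],-1],[[-0.034,-0.01,0.625],[0,0,0],-1]]'>/dev/null; python3 -m creep '[[[0,0,0],[0,0,0],-1],[[0,0,0],[0,0,0],-1],[[0,0,0],[0,0,0],-1],[[0,0,0],[0,0,0],-1]]';python3 -m creep '[[[0,0,-0.1],[0,0,0],-1],[[0,0,-0.3],[0,0,0.01],-1],[[0,0,-0.5],[0,0,0.025],-1],[[0,0,-0.7],[0,0,0.04],-1],[[0,0,-0.89],[0,0,0.055],-1],[[0,0,-0.89],[0,0,0.07],-1],[[0,0,-0.89],[0,0,0.0834],-1],[[0,0,-0.89],[0,0,0.0834],-1],[[0,0,-0.89],[0,0,0.0834],-1]]'; python3 -c "
from h import *
go([.4413,.1015,.14],-2.5)"
```

```text
clock: 29.63
tcp_pos: [0.5084, -0.3246, 0.007]
tcp_rot: [[-0.462, 0.887, 0.001], [0.887, 0.462, -0.001], [-0.001, 0.001, -1.0]]
force: [-1.3, 0.9, 5.4]
grip_width: 0.0592
grip_force: 30.0
clock: 30.38
tcp_pos: [0.5067, -0.3237, 0.1383]
tcp_rot: [[0.042, 0.999, -0.002], [0.999, -0.042, 0.001], [0.001, -0.002, -1.0]]
force: [0.3, 0.2, -4.5]
grip_width: 0.0592
grip_force: 30.0
shift [ 2.814 -0.554 -0.007] heading -2.39 turn z 0.0003 deg 0.1
```

```bash
for k in 1 2 3; do python3 -m creep '[[[0.2,-0.03,0],[0,0,0],-1],[[0.4,-0.08,0],[0,0,0],-1],[[0.6,-0.12,0],[0,0,0],-1],[[0.8,-0.16,0],[0,0,0],-1],[[0.92,-0.185,0],[0,0,0],-1],[[0.92,-0.185,0],[0,0,0],-1],[[0.92,-0.185,0],[0,0,0],-1]]' >/dev/null;done; python3 -c "
from h import *
save('wrist','w13')
go([.4413,.0996,.070],-2.5);print(bot.get_obs()['tcp_pos'])
cv2.imwrite('pics/w13c.png',cv2.resize(cv2.imread('pics/w13.png')[60:300,200:440],None,fx=2,fy=2))"
```

```text
shift [ 0.051 -0.017  0.464] heading -2.5 turn z -0.0 deg -0.0
[0.44346104 0.09189489 0.13953717]
```

View pics/w13c.png

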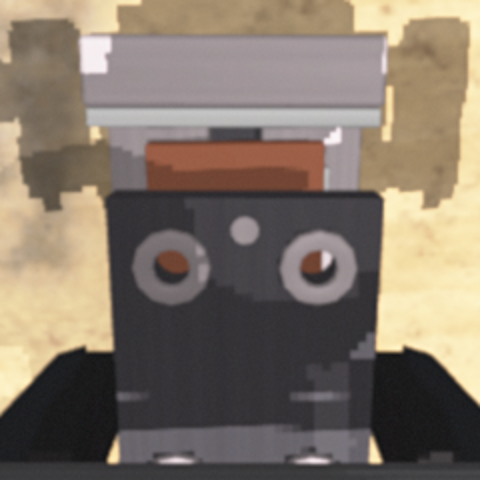

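w13c shows the blank lying on the parallels, front edge (147,142)-(323,142). The held jig, bushes up, has its front edge at (107,196)-(382,196), and the fixed jaw strip edge is at (86,126)-(380,125).

```bash
python3 -c "
from h import *
C=lambda p:np.array([200,60])+np.array(p)/2
o=bot.get_obs()['tcp_pos']
for p,z in ([[107,196],[382,196]],o[2]+.005),([[147,142],[323,142]],.062),([[86,126],[380,125]],.07):
    p=at('w13',C(p),z);m=p.mean(0);print(p[:,:2],m,m-o)"
```

```text
[[0.41660888 0.13932557]
 [0.47537402 0.13680164]] [0.44599145 0.1380636  0.14453717] [0.00253041 0.04616871 0.005     ]
[[0.41400007 0.1439844 ]
 [0.47232382 0.14148069]] [0.44316194 0.14273254 0.062     ] [-0.0002991   0.05083765 -0.07753717]
[[0.39622071 0.15042174]
 [0.48955443 0.14672683]] [0.44288757 0.14857428 0.07      ] [-0.00057347  0.05667939 -0.06953717]
```

```bash
python3 -m creep '[[[0.035,-0.015,0.15],[0,0,0],-1],[[0.035,-0.015,0.3],[0,0,0],-1],[[0.035,-0.015,0.38],[0,0,0],-1],[[0.035,-0.015,0.42],[0,0,0],-1],[[0.035,-0.015,0.445],[0,0,0],-1],[[0.035,-0.015,0.455],[0,0,0],-1],[[0.035,-0.015,0.46],[0,0,0],-1],[[0.035,-0.015,0.466],[0,0,0],-1],[[0.035,-0.015,0.47],[0,0,0],-1],[[0.035,-0.015,0.47],[0,0,0],-1]]'|sed -n '2p;4p';python3 -m creep '[[[0,0,0.006],[0,0,0],-1],[[0,0,0.006],[0,0,0],-1]]'|sed -n '2p;4p'
```

```text
tcp_pos: [0.4412, 0.0985, 0.0697]
force: [0.1, -0.0, -3.4]
tcp_pos: [0.4412, 0.0986, 0.069]
force: [-2.2, -0.3, 2.7]
```

```bash
python3 -m creep '[[[0,0,0.004],[0,0,0],-1],[[0,0,0.004],[0,0,0],-1]]'| sed -n '2p;4p'
```

```text
tcp_pos: [0.4413, 0.0986, 0.069]
force: [-4.2, -1.2, 8.5]
```

```bash
python3 -m creep '[[[0,0,-0.01],[0,0,0],1],[[0,0,-0.01],[0,0,0],1],[[0,0,-0.01],[0,0,0],1],[[0,0,-0.01],[0,0,0],1],[[0,0,-0.01],[0,0,0],1],[[0,0,-0.01],[0,0,0],1]]' | sed -n '2p;4,5p'
python3 -m creep '[[[0,0,-0.2],[0,0,0],1],[[0,0,-0.45],[0,0,0],1],[[-0.25,0,-0.5],[0,0,0],-1],[[-0.5,0,-0.5],[0,0,0],-1],[[-0.75,0,-0.5],[0,0,0],-1],[[-1,0,-0.5],[0,0,0],-1],[[-1,0,-0.5],[0,0,0],-1],[[-1,0,-0.5],[0,0,0],-1],[[-1,0,-0.5],[0,0,0],-1],[[-1,0,-0.5],[0,0,0],-1],[[-1,0,-0.5],[0,0,0],-1]]'; python3 -c "
from h import *
save('wrist','w14')
go([.4348,-.055,.042],-2.5)"
```

```text
tcp_pos: [0.4406, 0.0984, 0.0689]
force: [-0.3, -0.2, -0.3]
grip_width: 0.0881
clock: 34.77
tcp_pos: [0.434, -0.0502, 0.1438]
tcp_rot: [[0.042, 0.999, -0.0], [0.999, -0.042, 0.0], [0.0, -0.0, -1.0]]
force: [0.1, -0.0, -0.0]
grip_width: 0.0307
grip_force: 0.0
shift [-0.032  0.006  0.679] heading -2.38 turn z 0.0003 deg 0.1
```

```bash
python3 -m creep '[[[-0.03,0.006,0.25],[0,0,0],-1],[[-0.03,0.006,0.5],[0,0,0],-1],[[-0.03,0.006,0.65],[0,0,0],-1],[[-0.03,0.006,0.68],[0,0,0],-1],[[-0.03,0.006,0.68],[0,0,0],-1]]';python3 -m creep '[[[0.05,0,0],[0,0,0],-1],[[0.1,0,0],[0,0,0],-1],[[0.13,0,0],[0,0,0],-1],[[0.16,0,0],[0,0,0],-1],[[0.18,0,0],[0,0,0],-1],[[0.2,0,0],[0,0,0],-1],[[0.2,0,0],[0,0,0],-1]]'
```

```text
clock: 35.23
tcp_pos: [0.4329, -0.0548, 0.0403]
tcp_rot: [[0.042, 0.999, -0.005], [0.999, -0.042, 0.001], [0.001, -0.005, -1.0]]
force: [0.2, -0.5, -0.1]
grip_width: 0.0006
grip_force: 0.0
clock: 35.82
tcp_pos: [0.4365, -0.0256, 0.0426]
tcp_rot: [[0.043, 0.999, 0.001], [0.999, -0.043, -0.0], [-0.0, 0.001, -1.0]]
force: [-0.4, -0.1, -0.2]
grip_width: 0.0001
grip_force: 0.0
```

```bash
python3 -m creep '[[[0.02,0,0],[0,0,0],-1],[[0.04,0,0],[0,0,0],-1],[[0.06,0,0],[0,0,0],-1],[[0.08,0,0],[0,0,0],-1],[[0.1,0,0],[0,0,0],-1],[[0.12,0,0],[0,0,0],-1]]'|sed -n '2p;4p'; python3 -m creep '[[[0.02,0,0],[0,0,0],-1],[[0.04,0,0],[0,0,0],-1],[[0.06,0,0],[0,0,0],-1],[[0.08,0,0],[0,0,0],-1]]'|sed -n '2p;4p'
```

```text
tcp_pos: [0.4373, -0.0079, 0.0423]
force: [0.8, -4.7, 1.7]
tcp_pos: [0.4378, 0.0043, 0.0422]
force: [1.5, -5.0, 2.8]
```

```bash
python3 -m creep '[[[0.015,0,0],[0,0,0],-1],[[0.03,0,0],[0,0,0],-1],[[0.045,0,0],[0,0,0],-1],[[0.06,0,0],[0,0,0],-1]]'|sed -n '2p;4p'; python3 -m creep '[[[0.01,0,0],[0,0,0],-1],[[0.02,0,0],[0,0,0],-1],[[0.03,0,0],[0,0,0],-1]]'|sed -n '2p;4p'; python3 -m creep '[[[0.01,0,0],[0,0,0],-1],[[0.02,0,0],[0,0,0],-1]]'|sed -n '2p;4p'
```

```text
tcp_pos: [0.438, 0.0132, 0.0421]
force: [2.6, -4.7, 1.4]
tcp_pos: [0.438, 0.0171, 0.042]
force: [3.2, -8.1, 2.5]
tcp_pos: [0.4382, 0.0199, 0.042]
force: [2.8, -8.7, 1.4]
```

```bash
for k in 1 2 3; do python3 -m creep '[[[0.005,0,0],[0,0,0],-1],[[0.01,0,0],[0,0,0],-1],[[0.01,0,0],[0,0,0],-1]]'|sed -n '2p;4p'; done
```

```text
tcp_pos: [0.4382, 0.0208, 0.042]
force: [1.9, -10.0, 1.9]
tcp_pos: [0.4382, 0.0209, 0.0421]
force: [1.5, -17.9, 1.8]
tcp_pos: [0.4382, 0.0209, 0.0421]
force: [2.2, -25.2, 3.3]
```

```bash
python3 -m creep '[[[-0.05,0,0],[0,0,0],-1],[[-0.1,0,0],[0,0,0],-1],[[-0.2,0,0],[0,0,0],-1],[[-0.3,0,0],[0,0,0],-1],[[-0.4,0,-0.2],[0,0,0],-1],[[-0.45,0,-0.5],[0,0,0],-1],[[-0.45,0,-0.9],[0,0,0],-1],[[-0.45,0,-1],[0,0,0],-1],[[-0.45,0,-1],[0,0,0],-1],[[-0.45,0,-1],[0,0,0],-1]]'
python3 - <<'E'
from h import *
save('wrist','w15')
d=np.load('w15.npz')
# sample brightness/colour down the vise mid-offset line: project vise points at known heights
o=np.array([.4415,.1062]);a=np.radians(87.5);ex=np.array([np.cos(a),np.sin(a)]);ey=np.array([-ex[1],ex[0]])
for x in np.arange(-.085,.076,.005):
    row=[]
    for y,z in((0.0,.074),(.012,.074),(.04,.07)):
        P=np.array([*(o+x*ex+y*ey),z]);q=d['K']@(d['R'].T@(P-d['t']));u,v=(q[:2]/q[2]).round().astype(int)
        row.append(d['f'][v,u].tolist() if 0<=v<400 and 0<=u<640 else None)
    print(round(x,3),row)
E
```

```text
clock: 38.98
tcp_pos: [0.4367, -0.0421, 0.1943]
tcp_rot: [[0.044, 0.999, 0.005], [0.999, -0.044, 0.001], [0.001, 0.005, -1.0]]
force: [0.3, -0.2, -1.1]
grip_width: 0.0006
grip_force: 0.0
-0.085 [[76, 72, 74], [148, 146, 156], [144, 141, 151]]
-0.08 [[77, 73, 75], [150, 147, 158], [163, 158, 170]]
-0.075 [[135, 132, 142], [133, 131, 140], [131, 128, 138]]
-0.07 [[84, 79, 85], [155, 150, 162], [152, 147, 158]]
-0.065 [[158, 153, 166], [153, 151, 161], [154, 150, 161]]
-0.06 [[149, 146, 156], [156, 153, 164], [152, 148, 160]]
-0.055 [[80, 76, 79], [160, 157, 167], [156, 154, 164]]
-0.05 [[150, 147, 156], [149, 146, 157], [157, 152, 164]]
-0.045 [[195, 195, 195], [194, 194, 194], [189, 190, 191]]
-0.04 [[80, 75, 78], [78, 73, 76], [144, 142, 151]]
-0.035 [[169, 166, 178], [81, 77, 81], [241, 238, 246]]
-0.03 [[77, 72, 76], [154, 150, 161], [239, 236, 244]]
-0.025 [[79, 74, 77], [104, 103, 113], [239, 235, 243]]
-0.02 [[78, 73, 77], [157, 154, 165], [238, 235, 244]]
-0.015 [[78, 72, 74], [77, 73, 75], [238, 234, 243]]
-0.01 [[81, 74, 77], [77, 72, 76], [238, 235, 243]]
-0.005 [None, None, None]
0.0 [None, None, None]
0.005 [None, None, None]
0.01 [None, None, None]
0.015 [None, None, None]
0.02 [None, None, None]
0.025 [None, None, None]
0.03 [None, None, None]
0.035 [None, None, None]
0.04 [None, None, None]
0.045 [None, None, None]
0.05 [None, None, None]
0.055 [None, None, None]
0.06 [None, None, None]
0.065 [None, None, None]
0.07 [None, None, None]
0.075 [None, None, None]
```

The loose jaw's face sits at x ≈ -0.042 with the jig starting right there, so the clamp is snug. Handing in.

```bash
python3 -c "
from bench import bot
print(bot.job_done())"
```

```text
the job is handed in; nothing more can be done
None
```

The job is handed in, result not reported: parallels, blank and jig are stacked in the vise, and the loose jaw stopped hard against them at its expected snug position; I had no pictures left for a final look, so that rests on force and position readings and a few camera pixel checks.

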